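# Ease a sprung chest lid back under its balance point and hold it

## Task

Swing the catch lever fully clear of the chest's lid, then raise the sprung lid by its bar handle until it is clearly past its balance point (about 60 degrees open, in line with the slanted steel strip on the chest's side). Keep hold of the bar, never letting the lid fly open to its stop or drop, ease the lid back to just below the balance point, about 10 degrees under it, and finish while still holding it there by the bar so that I can adjust the spring; leave the mallet, gouge and glue bottle alone.

Things in the scene. Friction and masses are not known exactly. Their poses are not given: they have to be found in the camera images.
- chest: Fixed wooden tool chest, 180 (x) x 280 (y) x 90 mm high, with a dark wooden lid 20 mm thick on top (lid top 110 mm above the bench; a 24 mm iron edging strip along its front stands 5 mm higher). Origin: centre of the underside, on the bench; its x axis points from the front (the bar side, towards the robot) to the hinge, y to the left, z up.
- strip_end (a point): Upper end of a fixed flat steel strip, 110 mm long and 14 mm broad, on the chest's right side (local y -156 mm). It slants from the hinge line up and to the front at 60 degrees (1.05 rad) above level; this end is 195 mm above the bench. When the lid's plane is in line with the strip the lid is at its balance point.
- lid_hinge (a point): Middle of the lid's hinge line, fixed to the chest at local (90, 0, 100) mm; the line runs along the chest's y axis.
- lid: The lid (about 1.4 kg) with its round steel bar handle: bar 12 mm in diameter, straight for 120 mm parallel to the hinge line, on two 12 mm arms at its ends; centre line 45 mm beyond the lid's front edge (39 mm free between) and 225 mm from the hinge line, in the lid's mid-plane. Origin on the hinge line at point lid_hinge; x points from bar to hinge, y along the hinge line.
- bar_mid (a point): Middle of the bar handle, on its centre line; moves with the lid. 100 mm above the bench with the lid shut, with free space under it. Pinch it from above, fingers closing across the bar (along the chest's x), with a firm grip of about 50 N; the bar turns between the pads as the lid rises, so the tool can stay pointing down.
- lid_angle (a joint): Lid opening angle, rad: 0 shut, grows as the front rises, stop at 1.75. Spring and weight balance at 1.05 (+-0.03, the weight varies). Below, the lid pulls itself shut; above, it swings open by itself. Lifting the bar takes about 3 N when shut, falling to nothing at balance; about 0.6 N per 0.1 rad either side near it. Nothing else holds it open.
- catch (a joint): Swing angle of the catch lever, rad: 0 points across the lid (to the chest's right), grows as the free end swings to the front; 1.57 points straight to the front beside the lid, stop at 1.8. Clear of the lid from 1.35 on. Stays where it is left (about 1 N at the knob). While it lies over the lid the lid cannot open. Starts between 0 and 0.3.
- catch_knob (a point): Top centre of the upright wooden knob, 16 mm in diameter, 42 mm tall, on the free end of the catch lever; 161.5 mm above the bench. The lever, a steel bar 20 mm wide and 8 mm thick just above the lid, swings level about an upright pivot at chest local (0, 170) mm, on the chest's left side; the knob is 80 mm from the pivot.
- mallet: Bystander: carver's wooden mallet lying to the right of the chest, head 120 x 75 x 75 mm towards +x, handle 160 mm towards -x; origin under the joint of head and handle.
- gouge: Bystander: carving gouge lying to the left of the chest, 250 mm long along its x, 26 mm high; origin under the ferrule.
- glue: Bystander: blue glue bottle standing to the right of the chest, 56 mm in diameter, 130 mm tall; origin at the centre of its underside.

How it is judged:
By the outcome, as a careful person would: the job done as asked, in the order asked, and still so for the second after the job is handed in, while the arm keeps its last pose, push and grip.
It also fails if it takes over 58 s, if anything falls off the work surface, if the arm or the gripper's body presses on something with over 40 N, if the wrist force passes 120 N, or if a joint passes its speed limit or range.

## Robot

A 6-joint arm with a two-finger parallel gripper is mounted at the origin on the work surface. World frame = base frame: x ahead of the robot, y to its left, z up, the work surface at z = 0. Lengths are in m, angles in rad, forces in N, time in s.
With the tool pointing down it reaches from about 0.25 to 0.725 m from the base axis. Payload 4 kg.
Tool frame: the origin (TCP) lies between the finger pads, 19 mm behind the fingertips; this is the grasp point; z points along the fingers, y is the line along which they close (so a half turn about z gives the same grasp; the last joint's range is limited). The gripper opens to 85 mm and grips with 20 to 120 N. Pads are 22 mm wide; open, the fingers measure 114 mm over their backs; the gripper's body (76 mm by 85 mm) begins 54 mm behind the grasp point. The pads swing forward as they close: fully open they stand 13 mm farther back than shut.
Start: joints at [1.146, 0.241, 0.005, 1.335, 0, 1.571], TCP at [0.206, 0.456, 0.25] pointing down, gripper open.
Joint ranges: [-2.72, 2.72], [-1.05, 1.87], [-1.09, 1.28], [-1.99, 2.15], [-1.42, 1.44], [-3.14, 3.14]. Speed limits (rad/s): [2.79, 2.79, 3.14, 3.14, 3.14, 3.14].

## Interface

Orientations are given as a rotation vector (axis times angle).
In Python, from workcell import env gives the robot as it stands. The module is installed in compiled form; this text tells all that it offers.
- The arm moves only by the shell command python3 -m jog 'ROWS' [FORCE]. ROWS is JSON, a list of rows, each a list of 7 numbers: the finger opening in m, from 0 to 0.0854, then the shift along the tool's x, y, z in m, then the turn, a rotation vector about the tool's x, y, z in degrees. A call has 1 to 12 rows; each row shifts and turns the commanded pose from where the row before left it, along the tool's axes as they then stand; what a row does not reach is not made up. A row lasts 1/10 s, in which the tool goes at most 50 mm and 8.59 degrees, less where a joint would pass 70% of its speed; a pose out of reach is approached as far as the arm can. A call with a gripper value outside its range is refused whole. The fingers move at their own pace and stop on an object; FORCE is the grip in N (left out, the last holds). Time passes only in rows, so rows that do not move let the fingers close. It gives the time, the measured TCP pose, the force, the opening and the grip force at its end, in the units of the state.
- env.get_obs(): the state, without advancing time (a new reading comes with each control period).
- env.grab_frame(name): name is "scene" or "top"; returns the picture (420x560x3 uint8, blue, green, red); there is no depth.
- env.camera_params(name): a dict with "intrinsics" (3x3 intrinsics, pixels), "R" (3x3) and "t" (3): a world point X has camera coordinates R X + t. Camera axes: x right, y down, z forward; pixel columns grow to the right and rows downward; lengths in m; the calibration is good to about 2 mm. A picture is of the moment at which its call begins. camera_params takes no time and is no camera call.
- env.job_done(): hands the job in; it is judged then, once.
Trained networks look in the newest picture that a camera, given by its name, has taken for a name from the list of things; names that differ only in an ending like _2 or _b are one class to them, and where a whole thing is asked for, a point or a joint stands for the part that bears it (a point fixed in the world has none). Each returns a list of dicts, best first, with "conf" (0 to 1); they miss things now and then, are a little off and sometimes report something else, mostly with a low value. They report only what shows in the picture. A call takes as long as a camera call.
- env.outline_of(camera, thing): "mask" (420x560 bool, what is visible of it) and "location" ([column, row] in pixels, amid what is visible of it).
- env.place_of(camera, thing): "location" ([column, row] in pixels: a listed point, or the origin of a listed thing).
The state is a dict: "time_s": time; "qpos": joint angles; "joint_vel": joint speeds; "tau": joint torques, N m; "tcp_pos": TCP position; "eef_rot": TCP orientation; "ft_force": force on the tool from outside, world axes, zero at the start; "ft_torque": the same for the moment, N m; "width": opening from 0.0 (shut) to 1.0 (fully open); "gripper_force": force on a finger pad.
Only numpy, scipy, OpenCV 4.12 (cv2) and the standard library are available. Lean on these libraries where they do the work, as an engineer would, in place of code of your own. Each camera call takes 0.05 s, during which the arm holds its last target. There are 200 camera calls.

## Working session

There is one attempt and no reset: what is moved stays moved. The work goes in short steps, Python scripts to look and compute and a shell command to move; the robot and the scene stay as the last step left them, time stands still between calls to the robot, and variables do not carry over. Pictures are saved under pics/ and viewed, at most 10 in all, crops included, and the job is handed in when it is done.

```bash
mkdir -p pics
cat > h.py <<'E'
import numpy as np, cv2
from workcell import env
from scipy.spatial.transform import Rotation as Ro
def ray(cam,px):
    p=env.camera_params(cam);K=np.array(p["intrinsics"]);R=np.array(p["R"]);t=np.array(p["t"]).ravel()
    d=R.T@np.linalg.solve(K,[px[0],px[1],1.]);return -R.T@t,d
def atz(cam,px,z):
    o,d=ray(cam,px);return o+d*(z-o[2])/d[2]
def tri(a,b):
    A=np.zeros((3,3));v=np.zeros(3)
    for o,d in (a,b):
        d=d/np.linalg.norm(d);P=np.eye(3)-np.outer(d,d);A+=P;v+=P@o
    return np.linalg.solve(A,v)
E
python3 - <<'E'
from h import *
for c in("scene","top"):
    cv2.imwrite(f"pics/{c}0.png",env.grab_frame(c))
    for n,z in(("catch_knob",.1615),("bar_mid",.1),("lid_hinge",.1),("strip_end",.195),("chest",0),("mallet",0),("glue",0),("gouge",0)):
        for r in env.place_of(c,n)[:1]:print(c,n,r["conf"],np.round(r["location"],1),atz(c,r["location"],z).round(4))
o=env.get_obs();print({k:np.round(v,3) for k,v in o.items()}, Ro.from_rotvec(o["eef_rot"]).as_matrix().round(3))
E
```

```text
scene catch_knob 0.64 [293.5 228.5] [0.6315 0.014  0.1615]
scene bar_mid 0.71 [269.4 192.3] [ 0.4991 -0.058   0.1   ]
scene lid_hinge 0.64 [238.1 274.1] [ 0.7206 -0.0973  0.1   ]
scene strip_end 0.92 [173.1 209.9] [ 0.6312 -0.2419  0.195 ]
scene chest 0.65 [257.  257.6] [ 0.6267 -0.0767  0.    ]
scene mallet 0.92 [143.2 190.1] [ 0.4551 -0.4134  0.    ]
scene glue 0.81 [186.7 211.3] [ 0.5108 -0.2799  0.    ]
scene gouge 0.79 [376.5 313.1] [0.7388 0.2136 0.    ]
top catch_knob 0.55 [287. 177.] [0.6372 0.0157 0.1615]
top bar_mid 0.65 [313.8 236.8] [ 0.4951 -0.0511  0.1   ]
top lid_hinge 0.58 [330.2 149.1] [ 0.7203 -0.0963  0.1   ]
top strip_end 0.67 [397.5 178.1] [ 0.6268 -0.2438  0.195 ]
top chest 0.8 [323.2 185.9] [ 0.6408 -0.0852  0.    ]
top mallet 0.53 [334.6 150.3] [ 0.741  -0.1186  0.    ]
top glue 0.69 [395.8 234. ] [ 0.5062 -0.2821  0.    ]
top gouge 0.7 [214.4 152.7] [0.7363 0.2165 0.    ]
{'time_s': np.float64(0.9), 'qpos': array([1.146, 0.241, 0.005, 1.335, 0.   , 1.571]), 'joint_vel': array([-0.001, -0.001, -0.   ,  0.   ,  0.   ,  0.   ]), 'tau': array([-1.0000e-03, -3.7219e+01,  2.5270e+01,  1.0000e-03, -0.0000e+00,
       -0.0000e+00]), 'tcp_pos': array([0.206, 0.456, 0.25 ]), 'eef_rot': array([-0.662, -3.071, -0.   ]), 'ft_force': array([-0.435, -0.3  ,  0.156]), 'ft_torque': array([-0.028,  0.032, -0.023]), 'gripper_force': np.float64(0.0), 'width': np.float64(0.995)} [[-0.911  0.412  0.   ]
 [ 0.412  0.911  0.   ]
 [ 0.     0.    -1.   ]]
```

View pics/scene0.png

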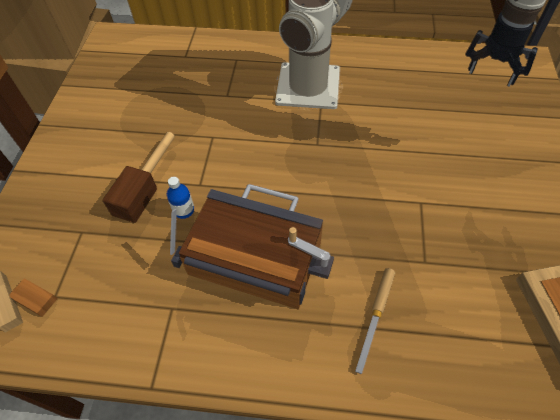

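View pics/top0.png

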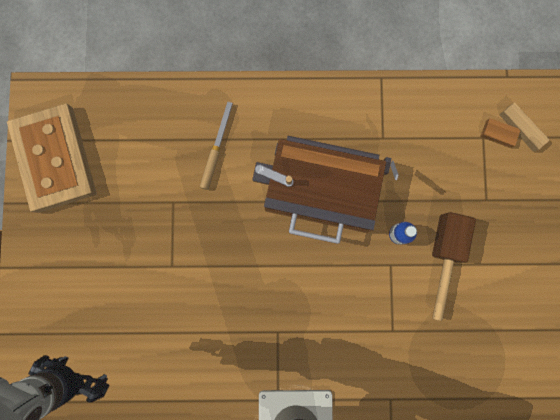

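The scene view shows the knob at (293,230) and the pivot at (325,257). The top view shows the bar from (291,233) to (341,241). From these I get a chest yaw of about -11.5°, the pivot near (0.666, 0.088), and the knob near (0.634, 0.015) with the catch at about 0.21 rad. First I'll travel to the knob, then turn.

```bash
python3 -m jog '[[0.05,-0.045,-0.018,0,0,0,0],[0.05,-0.045,-0.018,0,0,0,0],[0.05,-0.045,-0.018,0,0,0,0],[0.05,-0.045,-0.018,0,0,0,0],[0.05,-0.045,-0.018,0,0,0,0],[0.05,-0.045,-0.018,0,0,0,0],[0.05,-0.045,-0.018,0,0,0,0],[0.05,-0.045,-0.018,0,0,0,0],[0.05,-0.045,-0.018,0,0,0,0],[0.05,-0.045,-0.018,0,0,0,0],[0.05,-0.045,-0.018,0,0,0,0],[0.05,-0.045,-0.018,0,0,0,0]]' 20
python3 -m jog '[[0.05,-0.032,-0.01,0,0,0,-8],[0.05,0,0,0,0,0,-8.3],[0.05,0,0,0,0,0,-8.3],[0.05,0,0,0,0,0,-8.3],[0.05,0,0,0,0,0,-8.3],[0.05,0,0,0,0,0,-8.3],[0.05,0,0,0,0,0,-8.3],[0.05,0,0,0,0,0,-8.3],[0.05,0,0,0,0,0,-8.3],[0.05,0,0,0,0,0,-8.3],[0.05,0,0,0,0,0,-8.3]]'
cat > fit.py <<'E'
from h import *
from scipy.optimize import least_squares
L=dict(bar_mid=(-.135,0,.1),lid_hinge=(.09,0,.1),strip_end=(.035,-.156,.195))
obs=[("scene","bar_mid",269.4,192.3),("top","bar_mid",313.8,236.8),("scene","lid_hinge",238.1,274.1),("top","lid_hinge",330.2,149.1),("scene","strip_end",173.1,209.9),("top","strip_end",397.5,178.1),("scene","catch_knob",293.5,228.5),("top","catch_knob",287,177)]
def W(v,n):
    l=(-.08*np.sin(v[3]),.17-.08*np.cos(v[3]),.1615) if n=="catch_knob" else L[n]
    c,s=np.cos(v[2]),np.sin(v[2]);return np.array([v[0]+c*l[0]-s*l[1],v[1]+s*l[0]+c*l[1],l[2]])
def res(v): return np.concatenate([(atz(c,(a,b),W(v,n)[2])-W(v,n))[:2] for c,n,a,b in obs])
r=least_squares(res,[.632,-.079,-.2,.2],loss="soft_l1",f_scale=.005)
v=r.x;print(v.round(4),np.degrees(v[2:]).round(1),(res(v)*1000).round(1))
for n in("catch_knob","bar_mid"):print(n,W(v,n).round(4))
E
python3 - <<'E'
from fit import *
o=env.get_obs();M=Ro.from_rotvec(o["eef_rot"]).as_matrix();print(o["tcp_pos"],M.round(3),o["qpos"].round(2))
print("tool delta",(M.T@(W(v,"catch_knob")-[0,0,.014]-o["tcp_pos"])).round(4))
a=v[3];t=np.array([-np.cos(a),np.sin(a)]);print("want y ang",np.degrees(np.arctan2(t[1],t[0])+v[2]),"have",np.degrees(np.arctan2(M[1,1],M[0,1])))
E
```

```text
time_s: 2.1
tcp_pos: [0.6102, 0.0345, 0.25]
eef_rot: [0.663, 3.071, 0.0]
ft_force: [0.8, 0.7, 0.8]
width: 0.583
gripper_force: 0.0
time_s: 3.2
tcp_pos: [0.6341, 0.0139, 0.2498]
eef_rot: [1.734, -2.62, -0.0]
ft_force: [0.2, 0.2, -0.3]
width: 0.583
gripper_force: 0.0
[ 0.6301 -0.0802 -0.2094  0.206 ] [-12.   11.8] [ 1.1 -5.9 -3.   1.1  2.5  1.6  2.2  2.7 -0.7 -1.9 -5.1 -3.7 -1.7  1.1
  4.   2.8]
catch_knob [0.6331 0.0129 0.1615]
bar_mid [ 0.498  -0.0522  0.1   ]
[0.63409577 0.0138901  0.24983527] [[-0.391 -0.921 -0.   ]
 [-0.921  0.391 -0.   ]
 [ 0.     0.    -1.   ]] [ 0.02  0.52  0.41  1.47 -0.   -1.15]
tool delta [0.0013 0.0005 0.1023]
want y ang 156.19976511830413 have 157.00007959476892
```

```bash
python3 -m jog '[[0.05,0.0005,0,0.04,0,0,0],[0.05,0.0005,0,0.04,0,0,0],[0.05,0,0,0.022,0,0,0],[0.05,0,0,0,0,0,0],[0.01,0,0,0,0,0,0],[0.01,0,0,0,0,0,0],[0.01,0,0,0,0,0,0],[0.01,0,0,0,0,0,0],[0.01,0,0,0,0,0,0],[0.01,0,0,0,0,0,0]]' 20
python3 - <<'E'
from h import *
cv2.imwrite("pics/s1.png",env.grab_frame("scene")[150:330,180:400].repeat(3,0).repeat(3,1))
E
```

```text
time_s: 4.2
tcp_pos: [0.635, 0.013, 0.1503]
eef_rot: [-1.724, 2.622, -0.004]
ft_force: [-0.3, -0.1, 6.9]
width: 0.181
gripper_force: 21.5
```

View pics/s1.png

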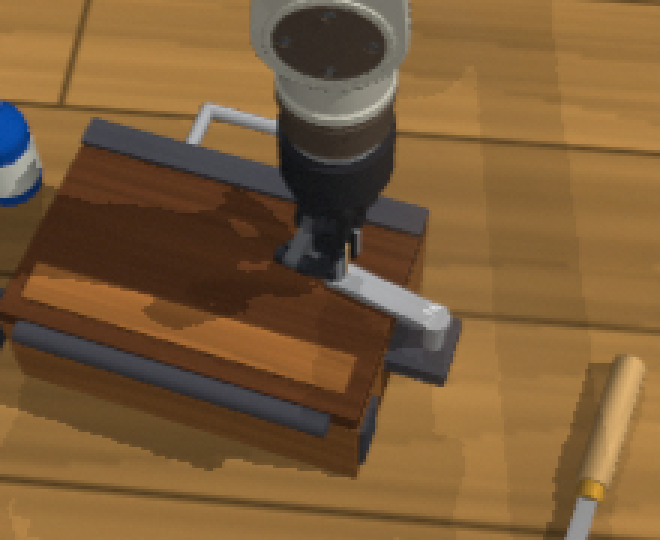

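The knob is between the fingers (crop about (345,250), opening 15.5 mm) with slight downward pressure. I'll lift a few mm and swing along the arc.

```bash
python3 -m jog '[[0.01,0,0,-0.005,0,0,0],[0.01,-0.0006,0.0099,0,0,0,7.1],[0.01,-0.0006,0.0099,0,0,0,7.1],[0.01,-0.0006,0.0099,0,0,0,7.1],[0.01,-0.0006,0.0099,0,0,0,7.1],[0.01,-0.0006,0.0099,0,0,0,7.1]]'
python3 -m jog '[[0.01,-0.0006,0.0099,0,0,0,7.1],[0.01,-0.0006,0.0099,0,0,0,7.1],[0.01,-0.0006,0.0099,0,0,0,7.1],[0.01,-0.0006,0.0099,0,0,0,7.1],[0.01,-0.0006,0.0099,0,0,0,7.1],[0.01,-0.0006,0.0099,0,0,0,7.1],[0.01,0,0,0,0,0,0]]'
python3 - <<'E'
from fit import *
o=env.get_obs();c,s=np.cos(v[2]),np.sin(v[2]);d=o["tcp_pos"][:2]-v[:2];l=np.array([c*d[0]+s*d[1],-s*d[0]+c*d[1]]);e=l-[0,.17]
print("local",l,"r",np.hypot(*e),"angle",np.arctan2(-e[0],-e[1]))
E
```

```text
time_s: 4.85
tcp_pos: [0.5967, 0.0461, 0.1508]
eef_rot: [0.837, -3.027, -0.003]
ft_force: [7.0, 3.5, -12.7]
width: 0.176
gripper_force: 20.8
time_s: 5.55
tcp_pos: [0.5869, 0.1029, 0.1508]
eef_rot: [-0.314, -3.124, 0.002]
ft_force: [4.4, -0.5, -10.6]
width: 0.178
gripper_force: 20.9
[ 0.6301 -0.0802 -0.2094  0.206 ] [-12.   11.8] [ 1.1 -5.9 -3.   1.1  2.5  1.6  2.2  2.7 -0.7 -1.9 -5.1 -3.7 -1.7  1.1
  4.   2.8]
catch_knob [0.6331 0.0129 0.1615]
bar_mid [ 0.498  -0.0522  0.1   ]
local [-0.08028623  0.17020456] r 0.08028649054555698 angle 1.5733442647813092
```

```bash
python3 -m jog '[[0.05,0,0,0,0,0,0],[0.05,0,0,0,0,0,0],[0.05,0,0,0,0,0,0],[0.05,0,0,0,0,0,0],[0.05,0,0,-0.04,0,0,0],[0.05,0,0,-0.04,0,0,0],[0.04,0,0,-0.02,0,0,0]]'
python3 - <<'E'
from fit import *
im=cv2.imread("pics/top0.png").astype(int)
pts=[]
for x in range(298,336):
    col=im[222:250,x];sat=col.max(1)-col.min(1);w=((sat<25)&(col.mean(1)>120)).astype(float)
    r=np.arange(222,250)
    r=r[w>0]; r=r[r>(231+(x-291)*.13-1)]
    if len(r)>=2: pts.append(atz("top",(x,r.mean()),.103)[:2])
pts=np.array(pts);c,s=np.cos(v[2]),np.sin(v[2]);d=pts-v[:2]
l=np.c_[c*d[:,0]+s*d[:,1],-s*d[:,0]+c*d[:,1]]
p=np.polyfit(l[:,1],l[:,0],1);print("n",len(l),"local x at y0",p[1],"slope",p[0],"y range",l[:,1].min(),l[:,1].max(),"std",(l[:,0]-np.polyval(p,l[:,1])).std())
cv2.imwrite("pics/s2.png",np.hstack([cv2.resize(env.grab_frame("top")[130:260,230:420],None,fx=2.1,fy=3),cv2.resize(env.grab_frame("scene")[150:310,150:350],None,fx=2,fy=390/160)]))
for cam in("top","scene"):
    for q in("bar_mid","catch_knob"):
        for r in env.place_of(cam,q)[:1]:print(cam,q,r["conf"],atz(cam,r["location"],.1 if q=="bar_mid" else .1615).round(4))
o=env.get_obs();print(o["tcp_pos"],o["qpos"].round(2),o["ft_force"].round(1))
E
```

```text
time_s: 6.25
tcp_pos: [0.588, 0.1024, 0.2575]
eef_rot: [0.313, 3.12, 0.003]
ft_force: [0.5, 0.2, 0.5]
width: 0.47
gripper_force: 0.0
[ 0.6301 -0.0802 -0.2094  0.206 ] [-12.   11.8] [ 1.1 -5.9 -3.   1.1  2.5  1.6  2.2  2.7 -0.7 -1.9 -5.1 -3.7 -1.7  1.1
  4.   2.8]
catch_knob [0.6331 0.0129 0.1615]
bar_mid [ 0.498  -0.0522  0.1   ]
n 38 local x at y0 -0.13617437590646908 slope 0.006609149564424733 y range -0.05345507448503992 0.04164981845617774 std 0.0005137757835097826
top bar_mid 0.59 [ 0.4979 -0.0474  0.1   ]
top catch_knob 0.61 [ 0.44   -0.3572  0.1615]
scene bar_mid 0.63 [ 0.4971 -0.0556  0.1   ]
scene catch_knob 0.59 [0.5868 0.0971 0.1615]
[0.58593425 0.10213214 0.25152579] [0.17 0.43 0.28 1.42 0.   0.37] [-0.5  0.9 -0.5]
```

View pics/s2.png

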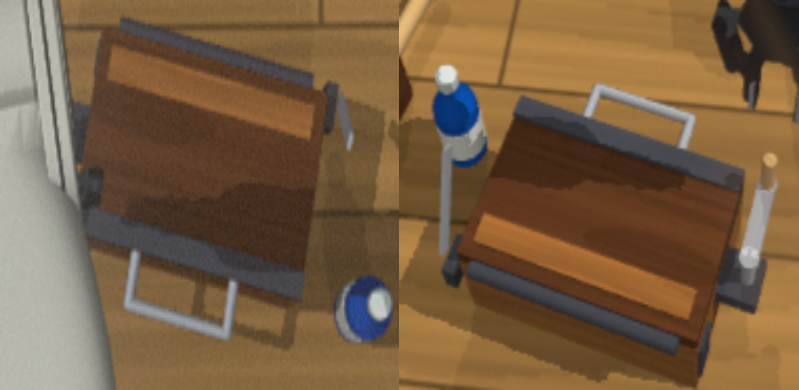

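The catch is clear: in the right crop the knob is at (768,165), beside the lid and pointing to the front. The bar is in free view at (640,105). I'll move above the bar and turn.

```bash
python3 -m jog '[[0.036,0.014,-0.042,0,0,0,0],[0.036,0.014,-0.042,0,0,0,0],[0.036,0.014,-0.042,0,0,0,0],[0.036,0.014,-0.042,0,0,0,0],[0.036,0,0,0,0,0,8.2],[0.036,0,0,0,0,0,8.2],[0.036,0,0,0,0,0,8.2],[0.036,0,0,0,0,0,8.2],[0.036,0,0,0,0,0,8.2],[0.036,0,0,0,0,0,8.2],[0.036,0,0,0,0,0,8.2]]'
python3 -m jog '[[0.036,0,0,0,0,0,8.2],[0.036,0,0,0,0,0,8.2],[0.036,0,0,0,0,0,8.2],[0.036,0,0,0,0,0,8.2],[0.036,0,0,0,0,0,0]]'
cat > tgt.py <<'E'
from fit import *
import sys
o=env.get_obs();M=Ro.from_rotvec(o["eef_rot"]).as_matrix();c,s=np.cos(v[2]),np.sin(v[2])
t=np.array([v[0]-.1355*c,v[1]-.1355*s,.1])
print("tcp",o["tcp_pos"].round(4),"q",o["qpos"].round(2),"delta",(M.T@(t-o["tcp_pos"])).round(4),"yang",np.degrees(np.arctan2(M[1,1],M[0,1])),"tilt",M[:,2].round(3))
E
python3 tgt.py | tail -1
```

```text
time_s: 7.65
tcp_pos: [0.4976, -0.0512, 0.2512]
eef_rot: [-1.782, -2.584, 0.003]
ft_force: [-0.1, 0.7, -0.0]
width: 0.421
gripper_force: 0.0
time_s: 8.15
tcp_pos: [0.4977, -0.0512, 0.2514]
eef_rot: [-2.433, -1.984, 0.004]
ft_force: [-0.2, 0.1, -0.1]
width: 0.423
gripper_force: 0.0
tcp [ 0.4977 -0.0512  0.2514] q [-0.1   0.24  0.01  1.34 -0.    1.67] delta [-0.0009  0.0005  0.1514] yang -11.622990066963919 tilt [-0.003  0.    -1.   ]
```

```bash
python3 -m jog '[[0.036,0,0,0.045,0,0,0],[0.036,0,0,0.045,0,0,0],[0.036,0,0,0.035,0,0,0],[0.036,0,0,0.026,0,0,0],[0.036,0,0,0,0,0,0]]' 50
python3 -m jog '[[0.005,0,0,0,0,0,0],[0.005,0,0,0,0,0,0],[0.005,0,0,0,0,0,0],[0.005,0,0,0,0,0,0],[0.005,0,0,0,0,0,0]]' 50
python3 tgt.py | tail -1
python3 - <<'E'
from h import *
cv2.imwrite("pics/s3.png",cv2.resize(env.grab_frame("scene")[140:310,150:360],None,fx=3,fy=3))
E
```

```text
time_s: 8.65
tcp_pos: [0.4943, -0.0508, 0.0974]
eef_rot: [-2.427, -1.983, 0.012]
ft_force: [-0.7, -0.1, 0.4]
width: 0.421
gripper_force: 0.0
time_s: 9.15
tcp_pos: [0.4971, -0.0509, 0.1029]
eef_rot: [-2.433, -1.984, 0.002]
ft_force: [-5.3, 1.7, -0.4]
width: 0.121
gripper_force: 48.7
tcp [ 0.4971 -0.0509  0.1029] q [-0.1   0.36 -0.24  0.98  0.    1.67] delta [-0.0011  0.0007  0.0029] yang -11.601674872273975 tilt [-0.002  0.001 -1.   ]
```

View pics/s3.png

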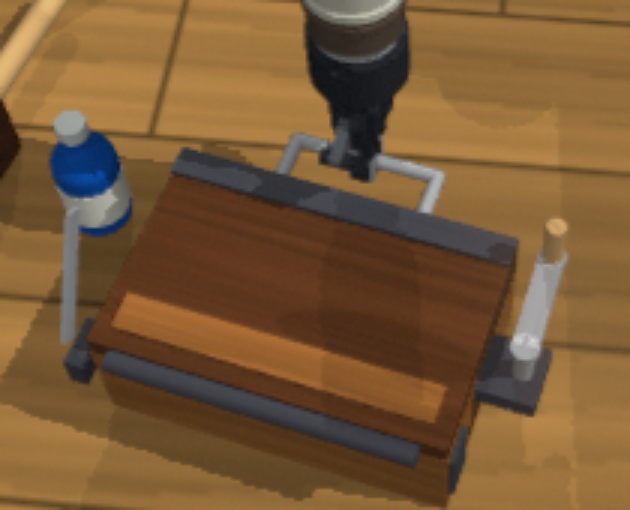

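The bar is firmly pinched mid-span (crop about (350,160), opening 10 mm), with the lid shut and the catch clear. Next I'll compute the arc increments.

```bash
python3 - <<'E'
import numpy as np
t=np.arange(0,1.2001,.06)
for a,b in zip(t,t[1:]):print(round(b,2),"y %.4f z %.4f"%(.225*(np.cos(a)-np.cos(b)),-.225*(np.sin(b)-np.sin(a))))
E
cat > ang.py <<'E'
from fit import *
o=env.get_obs();c,s=np.cos(v[2]),np.sin(v[2])
b=o["tcp_pos"]-np.array([.4971,-.0509,.1029])
x=c*b[0]+s*b[1]-.225;z=b[2]
print("theta tcp",np.arctan2(z,-x).round(3),"r",np.hypot(x,z).round(4),"ft",o["ft_force"].round(1),"grip",o["gripper_force"].round(1),"w",o["width"].round(3),"t",o["time_s"])
for cam in("scene","top"):
    env.grab_frame(cam)
    for r in env.place_of(cam,"bar_mid")[:1]:
        # intersect ray with the chest's mid plane (local y=0)
        O,d=ray(cam,r["location"]);n=np.array([-s,c,0]);C=np.array([v[0],v[1],0]);P=O+d*(n@(C-O))/(n@d)
        f=lambda th:np.array([v[0]+c*(.09-.225*np.cos(th)),v[1]+s*(.09-.225*np.cos(th)),.1+.225*np.sin(th)])
        th=np.linspace(-.1,1.75,600);e=[np.linalg.norm(np.cross(f(q)-O,d/np.linalg.norm(d))) for q in th]
        print(cam,r["conf"],"theta",th[np.argmin(e)].round(3),"err",round(min(e),4))
E
```

```text
0.06 y 0.0004 z -0.0135
0.12 y 0.0012 z -0.0134
0.18 y 0.0020 z -0.0133
0.24 y 0.0028 z -0.0132
0.3 y 0.0036 z -0.0130
0.36 y 0.0044 z -0.0128
0.42 y 0.0051 z -0.0125
0.48 y 0.0059 z -0.0122
0.54 y 0.0066 z -0.0118
0.6 y 0.0073 z -0.0114
0.66 y 0.0080 z -0.0109
0.72 y 0.0086 z -0.0104
0.78 y 0.0092 z -0.0099
0.84 y 0.0098 z -0.0093
0.9 y 0.0103 z -0.0087
0.96 y 0.0108 z -0.0081
1.02 y 0.0113 z -0.0074
1.08 y 0.0117 z -0.0067
1.14 y 0.0121 z -0.0060
1.2 y 0.0124 z -0.0053
```

```bash
python3 -m jog '[[0.005,0,0.0004,-0.0135,0,0,0],[0.005,0,0.0012,-0.0134,0,0,0],[0.005,0,0.002,-0.0133,0,0,0],[0.005,0,0.0028,-0.0132,0,0,0],[0.005,0,0.0036,-0.013,0,0,0],[0.005,0,0,0,0,0,0],[0.005,0,0,0,0,0,0]]'
python3 ang.py|tail -3
```

```text
time_s: 9.9
tcp_pos: [0.5063, -0.0529, 0.1693]
eef_rot: [-2.433, -1.984, 0.003]
ft_force: [-4.6, 0.9, -2.5]
width: 0.118
gripper_force: 49.1
  4.   2.8]
catch_knob [0.6331 0.0129 0.1615]
bar_mid [ 0.498  -0.0522  0.1   ]Traceback (most recent call last):
  File "ang.py", line 5, in <module>
    print("theta tcp",np.arctan2(z,-x).round(3),"r",np.hypot(x,z).round(4),"ft",o["ft_force"].round(1),"grip",o["gripper_force"].round(1),"w",o["width"].round(3),"t",o["time_s"])
                                                                                                              ^^^^^^^^^^^^^^^^^^^^^^^^
AttributeError: 'float' object has no attribute 'round'
```

Tracking well (-2.5 N at the bar, as expected). Continuing.

```bash
sed -i 's/o\["gripper_force"\].round(1)/o["gripper_force"]/;s/o\["width"\].round(3)/o["width"]/' ang.py
python3 -m jog '[[0.005,0,0.0044,-0.0128,0,0,0],[0.005,0,0.0051,-0.0125,0,0,0],[0.005,0,0.0059,-0.0122,0,0,0],[0.005,0,0.0066,-0.0118,0,0,0],[0.005,0,0.0073,-0.0114,0,0,0],[0.005,0,0.008,-0.0109,0,0,0],[0.005,0,0.0086,-0.0104,0,0,0],[0.005,0,0.0092,-0.0099,0,0,0],[0.005,0,0,0,0,0,0],[0.005,0,0,0,0,0,0]]'
python3 ang.py|tail -3
```

```text
time_s: 10.9
tcp_pos: [0.5588, -0.0645, 0.2633]
eef_rot: [-2.433, -1.983, 0.006]
ft_force: [-13.1, -0.0, 8.0]
width: 0.117
gripper_force: 49.8
bar_mid [ 0.498  -0.0522  0.1   ]
theta tcp 0.781 r 0.2279 ft [-13.1  -0.    8. ] grip 49.81847584247589 w 0.11708389798641708 t 10.9
scene 0.59 theta 0.814 err 0.0013
```

```bash
python3 -m jog '[[0.005,0,0.0085,-0.0106,0,0,0],[0.005,0,0.0094,-0.0096,0,0,0],[0.005,0,0.0106,-0.0083,0,0,0],[0.005,0,0.0113,-0.0074,0,0,0],[0.005,0,0,0,0,0,0],[0.005,0,0,0,0,0,0]]'
python3 ang.py|tail -2
```

```text
time_s: 11.7
tcp_pos: [0.6016, -0.0738, 0.2996]
eef_rot: [2.432, 1.981, 0.002]
ft_force: [-3.6, -2.3, 6.5]
width: 0.11
gripper_force: 51.0
scene 0.6 theta 1.006 err 0.0006
top 0.93 theta 1.04 err 0.0037
```

```bash
python3 -m jog '[[0.005,0,0.0117,-0.0078,0,0,0],[0.005,0,0.0121,-0.007,0,0,0],[0.005,0,0.0124,-0.0058,0,0,0],[0.005,0,0,0,0,0,0],[0.005,0,0,0,0,0,0],[0.005,0,0,0,0,0,0]]'
python3 ang.py|tail -3
python3 - <<'E'
from h import *
cv2.imwrite("pics/s4.png",cv2.resize(env.grab_frame("scene")[110:310,150:360],None,fx=2.9,fy=2.9))
E
```

```text
time_s: 12.5
tcp_pos: [0.6368, -0.0815, 0.3183]
eef_rot: [2.433, 1.981, -0.001]
ft_force: [-2.0, -5.2, 1.1]
width: 0.116
gripper_force: 50.9
theta tcp 1.207 r 0.2305 ft [-2.  -5.2  1.1] grip 50.88357925415039 w 0.11615210033120821 t 12.5
scene 0.81 theta 1.2 err 0.0016
top 0.76 theta 1.197 err 0.0055
```

View pics/s4.png

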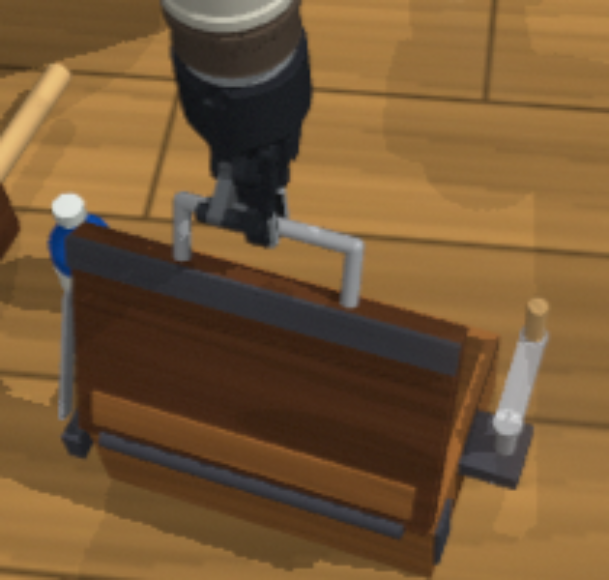

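The lid is at about 1.20 rad, past the strip line, and the bar is still held (crop about (255,215)). I'll go one small step further for margin, then ease back.

```bash
python3 -m jog '[[0.005,0,0.0064,-0.0023,0,0,0],[0.005,0,0.0063,-0.0022,0,0,0],[0.005,0,0,0,0,0,0],[0.005,0,0,0,0,0,0],[0.005,0,0,0,0,0,0]]'
python3 ang.py|tail -3
python3 -m jog '[[0.005,0,-0.0063,0.0022,0,0,0],[0.005,0,-0.0064,0.0023,0,0,0],[0.005,0,-0.0062,0.0029,0,0,0],[0.005,0,-0.0062,0.0029,0,0,0],[0.005,0,-0.006,0.0035,0,0,0],[0.005,0,-0.006,0.0035,0,0,0],[0.005,0,-0.0058,0.0039,0,0,0],[0.005,0,-0.0058,0.0039,0,0,0],[0.005,0,-0.0056,0.0037,0,0,0],[0.005,0,-0.0056,0.0037,0,0,0],[0.005,0,0,0,0,0,0],[0.005,0,0,0,0,0,0]]'
python3 ang.py|tail -3
```

```text
time_s: 13.25
tcp_pos: [0.6493, -0.0842, 0.3233]
eef_rot: [2.433, 1.981, 0.0]
ft_force: [-1.2, -5.1, 1.5]
width: 0.115
gripper_force: 50.6
theta tcp 1.266 r 0.231 ft [-1.2 -5.1  1.5] grip 50.55356204509735 w 0.11482880907443635 t 13.25
scene 0.67 theta 1.259 err 0.0021
top 0.84 theta 1.259 err 0.0007
time_s: 14.65
tcp_pos: [0.5901, -0.0712, 0.2916]
eef_rot: [2.433, 1.982, 0.002]
ft_force: [-5.1, -3.4, 6.5]
width: 0.117
gripper_force: 52.6
theta tcp 0.968 r 0.2291 ft [-5.1 -3.4  6.5] grip 52.631081342697144 w 0.11671409661838039 t 14.65
scene 0.78 theta 0.975 err 0.0071
top 0.95 theta 0.962 err 0.0003
```

```bash
python3 -m jog '[[0.005,0,-0.0043,0.003,0,0,0],[0.005,0,-0.0043,0.003,0,0,0],[0.005,0,-0.0043,0.003,0,0,0],[0.005,0,-0.0043,0.0032,0,0,0],[0.005,0,0,0,0,0,0],[0.005,0,0,0,0,0,0],[0.005,0,0,0,0,0,0]]'
python3 ang.py|tail -3
python3 - <<'E'
from h import *
cv2.imwrite("pics/s5.png",cv2.resize(env.grab_frame("scene")[110:310,150:360],None,fx=2.9,fy=2.9))
E
```

```text
time_s: 15.55
tcp_pos: [0.5729, -0.0674, 0.2774]
eef_rot: [2.435, 1.983, -0.002]
ft_force: [-4.5, -4.4, 5.0]
width: 0.112
gripper_force: 53.0
bar_mid [ 0.498  -0.0522  0.1   ]
theta tcp 0.869 r 0.2284 ft [-4.5 -4.4  5. ] grip 53.04911971092224 w 0.1120268521991766 t 15.55
scene 0.88 theta 0.82 err 0.0001
```

View pics/s5.png

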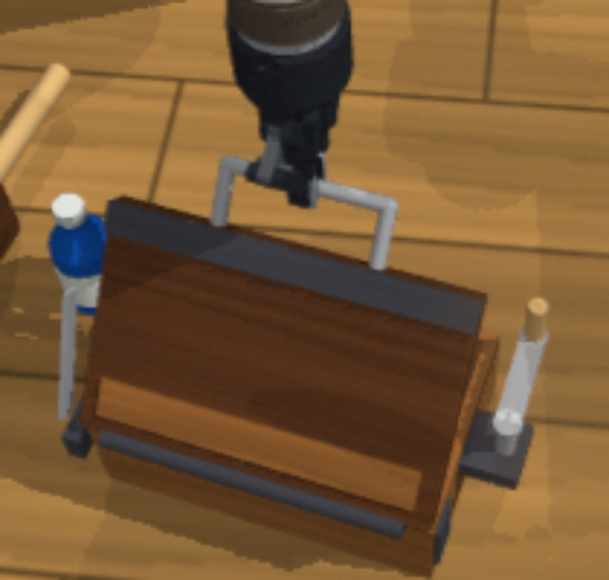

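The lid sits at about 0.87 rad, held by the bar (crop about (300,180)), with the catch clear and nothing else disturbed.

```bash
python3 -c "
from workcell import env
print(env.job_done())"
```

```text
the job is handed in; nothing more can be done
None
```

The job is handed in: I swung the catch clear (about 1.57 rad), raised the lid to about 1.26 rad, past balance, and eased it back to about 0.87 rad, roughly 10° under balance, where the gripper still holds it by the bar; the mallet, gouge and glue bottle were not touched.

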